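Shut the covered air valve of the test rig

ROBOT

A 6-joint arm with a two-finger parallel gripper is mounted at the origin on the work surface. World frame = base frame: x ahead of the robot, y to its left, z up, the work surface at z = 0. Lengths are in m, angles in rad, forces in N, time in s.
With the tool pointing down it reaches from about 0.35 to 0.725 m from the base axis. Payload 4.3 kg.
Tool frame: the origin (TCP) lies midway between the tips of the shut fingers; the grasp point (between the pads) lies 19 mm behind it (bot.hold_point_z is the x of the grasp point in the tool frame, in m); x points along the fingers, y is the direction in which the jaws open and shut, and the axes are right-handed (so a half turn about x gives the same grasp; the last joint's range is limited). The gripper opens to 85 mm and grips with 20 to 120 N. Pads are 22 mm wide; open, the fingers measure 114 mm over their backs; the gripper's body (76 mm by 85 mm) begins 54 mm behind the grasp point. The pads swing forward as they close: fully open they stand 13 mm farther back than shut.
Start: joints at [1.151, 0.377, 0.081, 1.274, 0, 1.46], TCP at [0.175, 0.548, 0.231] pointing down, gripper open.
Joint ranges: [-2.72, 2.72], [-0.84, 1.66], [-1.02, 1.22], [-1.77, 2.12], [-1.37, 1.28], [-3.14, 3.14]. Speed limits (rad/s): [2.57, 2.57, 3.14, 3.14, 3.14, 3.14].

INTERFACE

Orientations are given as a 3x3 rotation matrix whose columns are the frame's x, y, z axes.
In Python, from workcell import bot gives the robot as it stands.
- The arm moves only by the tool servo_tool, never from a script. Its argument "motion" is a list of rows, each a list of 7 numbers: the shift along the world's x, y, z in units of 30 mm (1.0 is 30 mm), then the turn, a rotation vector about the world's x, y, z in units of 0.08 rad (1.0 is 0.08 rad), then the opening, from -1 (shut) to 1 (fully open). A call has 1 to 20 rows; each row shifts and turns the commanded pose from where the row before left it; what a row does not reach is not made up. A row lasts 1/12 s, in which the tool goes at most 41.7 mm and 7.16 degrees, less where a joint would pass 70% of its speed; a pose out of reach is approached as far as the arm can. A call with a number of a shift or a turn outside -1 to 1 is refused whole. A call with a gripper value outside its range is refused whole. The fingers move at their own pace and stop on an object; "newtons" is the grip in N (left out, the last holds). Time passes only in rows, so rows that do not move let the fingers close. It gives the time, the measured TCP pose, the force and the opening at its end, in the units of the state.
- bot.get_state(): the state, without advancing time (a new reading comes with each control period).
- bot.read_camera(name): name is "side" or "top"; returns the picture (480x640x3 uint8, red, green, blue); there is no depth.
- bot.camera_model(name): a dict with "vertical_fov" (degrees; the focal length in pixels is half the picture's height over the tangent of half this angle, whatever the lens; pixels are square), "cx", "cy" (the principal point, pixels), "R" (3x3) and "t" (3): a world point X has camera coordinates R X + t. Camera axes: x right, y down, z forward; pixel columns grow to the right and rows downward; lengths in m; the calibration is good to about 2 mm. A picture is of the moment at which its call begins. camera_model takes no time and is no camera call.
- bot.job_done(): hands the job in, once; it reports no verdict.
Trained networks look in the newest picture that a camera, given by its name, has taken for a name from the list of things; names that differ only in an ending like _2 or _b are one class to them, and where a whole thing is asked for, a point or a joint stands for the part that bears it (a point fixed in the world has none). Each returns a list of dicts, best first, with "score" (0 to 1); they miss things now and then, are a little off and sometimes report something else, mostly with a low value. They report only what shows in the picture. A call takes as long as a camera call. They do not tell look-alikes from the thing itself.
- bot.spot_in(camera, target): "position" ([column, row] in pixels, amid what is visible of it).
- bot.tip_of(camera, target): "position" ([column, row] in pixels: a listed point, or the origin of a listed thing).
The state is a dict: "t": time; "q": joint angles; "joint_vel": joint speeds; "effort": joint torques, N m; "tool_pos": TCP position; "tool_rot": TCP orientation; "force": force on the tool from outside, world axes, zero at the start; "ft_torque": the same for the moment, N m; "width": opening from 0.0 (shut) to 1.0 (fully open).
Only numpy, scipy, OpenCV 4.12 (cv2) and the standard library are available. Lean on these libraries where they do the work, as an engineer would, in place of code of your own. Each camera call takes 0.05 s, during which the arm holds its last target. There are 200 camera calls.

TASK

One of the two air valves in the black manifold box is hidden under the sliding metal cover: push the rib on the cover with the fingertips to slide the cover along the box all the way to its other end, over the valve that was open to view. Then push the revealed valve handle, the one with the round disc near its end, clockwise as seen from above until it stops, square across its pipe. Only push, do not pinch or lift anything, leave the other valve's handle and the things around the box where they are, and draw back when done.

Things in the scene. Friction and masses are not known exactly. Their poses are not given: they have to be found in the camera images.
- box: Black open box fixed to the table, 160 mm (x) by 410 mm (y); origin centre of underside. Its long walls (box x +-66 to +-80 mm) are ledges 62 mm high on which the cover slides along box y; guide lips on their outer 5 mm and the end walls (inner faces y +-197 mm, the cover's stops) rise to 74 mm. Inside floor at 6 mm. One valve is near box y +100 mm, the other -100; the cover starts over either.
- cover_rib (a point): Centre of the cover's upright rib, 80 mm above the table. The rib is 50 mm long (x), 10 mm thick (y) and stands 67 to 93 mm above the table, in the middle of the cover: a loose aluminium plate 150 (x) by 184 (y) by 5 mm, about 0.4 kg, lying on the ledges and sliding along y between the lips with light friction. Axes parallel to the box's.
- marked_pivot (a point): Point on the vertical turning axis of the hidden (marked) valve's handle, 46 mm above the table, 25 mm to the box's +x from the middle of its half of the box. Axes parallel to the box's. Below the handle the brass pipe runs along box x (20 mm wide, 28 mm with its collars, top at most 33 mm above the table); the valve block under the pivot, 40 (x) by 34 mm, is 32 mm high.
- marked_end (a point): Centre of the round disc near the end of the marked handle, 58 mm from the pivot, 46 mm above the table. The handle is a flat steel bar 14 mm wide, reaching 74 mm from the pivot, 41 to 51 mm above the table; the disc is 34 mm in diameter, 40 to 52 mm above the table. Its x axis points from the disc to the pivot.
- marked_handle (a joint): Angle of the marked handle in rad: 0 is fully open (handle along the pipe, pointing to the box's -x), growing clockwise seen from above to 1.571 at the stop, shut (handle square across the pipe, pointing to the box's +y). It starts between 0 and 0.5, needs about 2 N at its disc, and stays where it is left.
- plain_bay (a point): Middle of the half of the box where the other (plain) valve sits, open to view at the start; the cover's rib must end above this point, within 30 mm horizontally. 46 mm above the table, axes parallel to the box's.
- plain_end (a point): Point 58 mm from the pivot on the plain valve's handle, 46 mm above the table. This handle is the same bar without a disc, on the same kind of valve; its pivot is 25 mm to the box's +x from the middle of its half. It must not be moved; it stays below the cover.
- mouse: Bystander: grey computer mouse, 122 by 66 by 37 mm, on the turntable; origin at the centre of its underside.
- thumb_knob: Bystander: black clamping knob standing on its shank, 38 mm in diameter, 34 mm tall; origin at the centre of its underside.
- driver: Bystander: screwdriver lying on the table beyond the box; origin under its middle.
- oil_jar: Bystander: small amber jar, 48 mm in diameter, 75 mm tall; origin at the centre of its underside.
- turntable: Fixed turntable left of the box, 260 mm in diameter, its black top 45 mm above the table; origin on the table under its centre.
Mind the look-alikes: they are no part of the job. Leave any purple look-alike of the part that bears plain_bay alone.

How it is judged:
On the way, in this order (a step that is already met when the one before it is completed fails the run):
1. the cover lies over the plain valve, its rib within 30 mm of the middle of that half (horizontal distance between cover_rib and plain_bay below 0.03 m), for 0.2 s.
2. the marked handle is pushed shut (over 1.43 rad) (value of joint marked_handle above 1.43 rad), for 0.2 s.
At the end, for the whole second after the job is handed in: The cover lies flat on its ledges over the plain valve (rib within 30 mm of the middle of that half), the marked handle is within 0.14 rad (8 degrees) of its shut stop and at rest, the plain handle's end has moved less than 12 mm and each bystander less than 20 mm (horizontal distance between cover_rib and plain_bay below 0.03 m and value of joint marked_handle between 1.43 and 1.65 rad and height (world z) of cover_rib between 0.076 and 0.085 m and angle between cover_rib's own z axis and vertical below 0.05 rad and velocity of joint marked_handle between -0.05 and 0.05 rad/s and distance of plain_end from where it was at the start of the episode below 0.012 m and distance of each of mouse, thumb_knob, driver, oil_jar from where it was at the start of the episode below 0.02 m); the robot touches nothing.
It fails at once if the cover is lifted (its rib more than 10 mm up) or tipped (over 0.12 rad) (height (world z) of cover_rib above 0.09 m or angle between cover_rib's own z axis and vertical above 0.12 rad).
It fails at once if the cover's rib is pinched: touched with the rib between the fingers (grasp point over the rib's thickness, tips below its top) (x of the grasp point in the frame of cover_rib between -0.025 and 0.025 m and y of the grasp point in the frame of cover_rib between -0.004 and 0.004 m and z of the grasp point in the frame of cover_rib between -0.013 and 0.028 m and contact force between the fingers and cover above 0.5 N).
It fails at once if the marked handle is pinched: touched with the handle between the fingers (x of the grasp point in the frame of marked_end between -0.016 and 0.058 m and y of the grasp point in the frame of marked_end between -0.004 and 0.004 m and z of the grasp point in the frame of marked_end between -0.02 and 0.018 m and contact force between the fingers and marked_handle above 0.5 N).
It fails at once if the plain valve's handle is moved (its end over 12 mm) (distance of plain_end from where it was at the start of the episode above 0.012 m).
It fails at once if the mouse, thumb knob, screwdriver or jar is moved over 20 mm (distance of any of mouse, thumb_knob, driver, oil_jar from where it was at the start of the episode above 0.02 m).
It also fails if it takes over 51 s, if anything falls off the work surface, if the arm or the gripper's body presses on something with over 40 N, if the wrist force passes 120 N, or if a joint passes its speed limit or range.

## Working session

There is one attempt and no reset: what is moved stays moved. The work goes in short steps, Python scripts to look and compute and a tool call to move; the robot and the scene stay as the last step left them, time stands still between calls to the robot, and variables do not carry over. Pictures are saved under pics/ and viewed, about 8 in all and at most 12, crops included, and the job is handed in when it is done.

Besides the shell and the picture viewer there is one more tool, called after ">>>" by a JSON object that holds its "api" and its "payload", one argument or row to a line. servo_tool: Moves the arm, as the interface text tells. Shifts and turns lie within -1 to 1; 1 stands for 30 mm of shift or 0.08 rad of turn. Its arguments: {"type":"object","properties":{"motion":{"type":"array"},"newtons":{"type":"number"}},"required":["motion"]}

```bash
mkdir -p pics
cat > h.py <<'E'
import numpy as np, cv2
from workcell import bot
def ray(cam,px,z):
    m=bot.camera_model(cam);R=np.array(m["R"]);t=np.array(m["t"])
    f=240/np.tan(np.radians(m["vertical_fov"])/2)
    d=R.T@np.array([(px[0]-m["cx"])/f,(px[1]-m["cy"])/f,1.]);c=-R.T@t
    return c+d*(z-c[2])/d[2]
def proj(cam,X):
    m=bot.camera_model(cam);f=240/np.tan(np.radians(m["vertical_fov"])/2)
    p=np.array(m["R"])@np.array(X)+np.array(m["t"]);return np.array([m["cx"]+f*p[0]/p[2],m["cy"]+f*p[1]/p[2]])
def snap(cam,name):
    im=bot.read_camera(cam);cv2.imwrite(f"pics/{name}.png",cv2.cvtColor(im,cv2.COLOR_RGB2BGR));return im
E
python3 - <<'E'
from h import *
Z=dict(box=0.0,cover_rib=.08,marked_pivot=.046,marked_end=.046,plain_bay=.046,plain_end=.046,mouse=.045,thumb_knob=0,driver=0,oil_jar=0,turntable=0)
a=snap("top","t0");b=snap("side","s0")
for c in("top","side"):
    m=bot.camera_model(c);print(c,(-np.array(m["R"]).T@np.array(m["t"])).round(3),m["vertical_fov"])
    for n,z in Z.items():
        for r in bot.tip_of(c,n)[:3]: print(c,n,round(r["score"],2),np.round(r["position"]),ray(c,r["position"],z)[:2].round(3))
print(bot.get_state()["tool_rot"],bot.hold_point_z)
E
```

```text
top [0.24  0.059 1.769] 44.64935230682155
top box 0.91 [351. 250.] [ 0.536 -0.052]
top cover_rib 0.87 [319. 253.] [0.516 0.048]
top plain_bay 0.86 [384. 238.] [ 0.562 -0.148]
top plain_bay 0.66 [437. 328.] [ 0.294 -0.293]
top plain_bay 0.65 [422. 160.] [ 0.805 -0.276]
top plain_end 0.74 [383. 248.] [ 0.533 -0.144]
top plain_end 0.63 [419. 172.] [ 0.767 -0.265]
top plain_end 0.63 [438. 338.] [ 0.265 -0.292]
top mouse 0.72 [189. 282.] [0.442 0.435]
top thumb_knob 0.72 [463. 215.] [ 0.639 -0.403]
top driver 0.58 [316. 174.] [0.782 0.052]
top oil_jar 0.57 [478. 284.] [ 0.423 -0.435]
top turntable 0.62 [168. 278.] [0.463 0.509]
top turntable 0.53 [464. 215.] [ 0.639 -0.404]
top turntable 0.51 [192. 281.] [0.452 0.434]
side [ 0.241 -0.877  0.873] 45.53389381844392
side box 0.58 [338. 317.] [ 0.541 -0.056]
side cover_rib 0.94 [318. 260.] [0.529 0.049]
side plain_bay 0.86 [511. 347.] [ 0.816 -0.276]
side plain_bay 0.72 [245. 420.] [ 0.296 -0.284]
side plain_bay 0.68 [363. 329.] [ 0.561 -0.145]
side plain_end 0.78 [347. 333.] [ 0.528 -0.146]
side plain_end 0.66 [490. 349.] [ 0.776 -0.269]
side plain_end 0.59 [228. 426.] [ 0.266 -0.287]
side mouse 0.82 [246. 188.] [0.448 0.442]
side thumb_knob 0.63 [457. 442.] [ 0.638 -0.407]
side driver 0.56 [422. 264.] [0.791 0.05 ]
side turntable 0.64 [244. 186.] [0.454 0.524]
side turntable 0.39 [337. 316.] [ 0.541 -0.051]
[[ 5.24570064e-05  3.04874659e-01  9.52392482e-01]
 [ 8.77177237e-05  9.52392478e-01 -3.04874663e-01]
 [-9.99999995e-01  9.95345127e-05  2.32167472e-05]] -0.0187
```

View pics/t0.png

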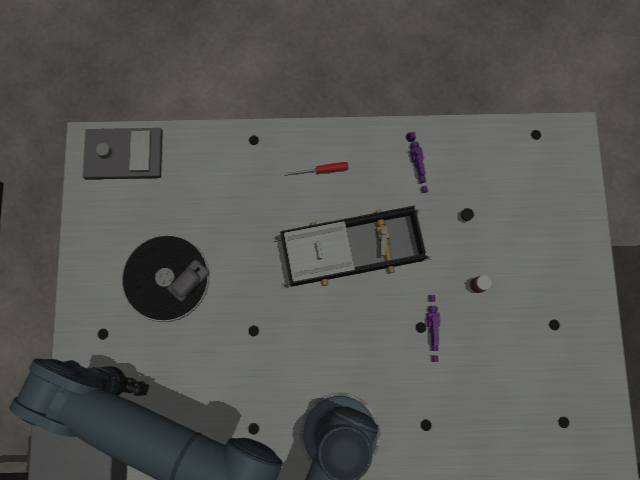

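View pics/s0.png

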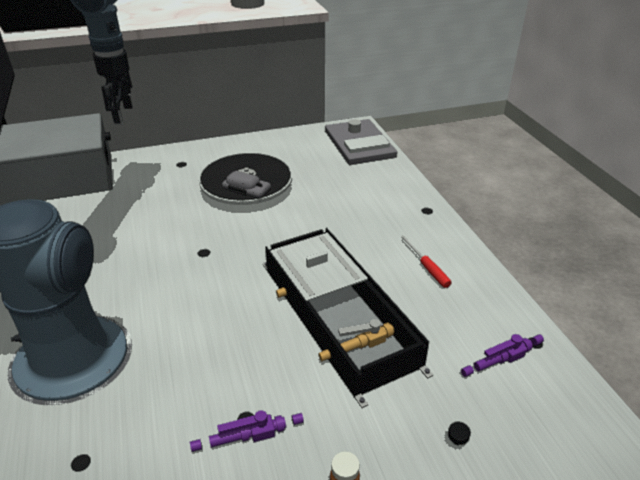

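Top view: box at (351,250), cover at left with its rib at (319,253), plain valve open on the right half at (384,238). The purple valves at (433,330) and (418,165) are look-alikes outside the box. The plain pivot lies on the far (world +x) side, so box axes ≈ world axes turned by ~12°, and the cover must slide toward −y. I'll confirm with one crop.

Run:
```python
from h import *
im=cv2.imread("pics/t0.png")[190:305,265:440]
cv2.imwrite("pics/c0.png",cv2.resize(im,None,fx=4.5,fy=4.5,interpolation=cv2.INTER_CUBIC))
# dark box mask fit
g=im.max(2);m=(g<45).astype(np.uint8)
n,l,s,_=cv2.connectedComponentsWithStats(m);k=1+s[1:,4].argmax()
p=np.argwhere(l==k)[:,::-1]+[265,190]
w=np.array([ray("top",q,.074)[:2] for q in p],np.float32)
print(cv2.minAreaRect(w))
```

```text
((0.5385775566101074, -0.05283111333847046), (0.16788914799690247, 0.41042062640190125), 9.863812446594238)
```

View pics/c0.png

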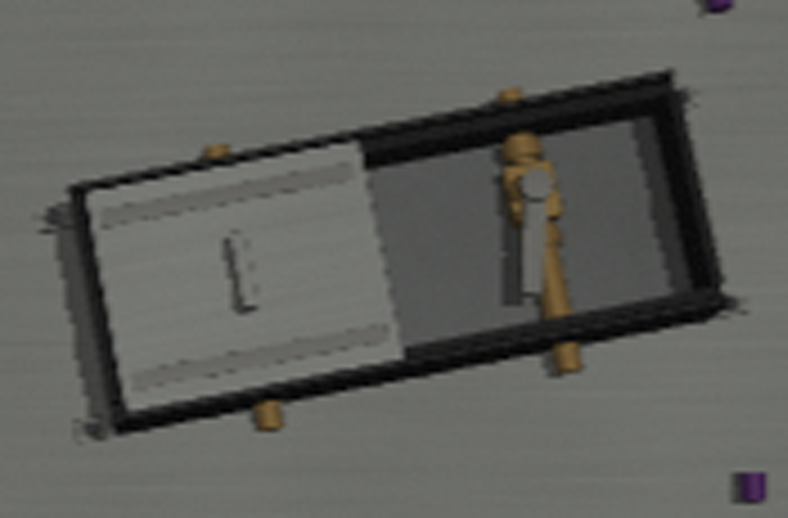

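The crop shows the cover over the left (+y) half, its rib at crop (240,272). The plain valve is open to view at (535,200), in the brass-piped box and not purple, so this is the right one.

```bash
cat >> h.py <<'E'
C=np.array([.538,-.0525]);YAW=.178
def w2b(p):
    d=np.array(p[:2])-C;c,s=np.cos(YAW),np.sin(YAW);return np.array([c*d[0]+s*d[1],-s*d[0]+c*d[1]])
def b2w(p):
    c,s=np.cos(YAW),np.sin(YAW);return C+np.array([c*p[0]-s*p[1],s*p[0]+c*p[1]])
E
python3 - <<'E'
from h import *
P=lambda x,y:ray("top",(265+x/4.5,190+y/4.5),.074)[:2]
a,b,c,d=P(75,188),P(672,72),P(118,433),P(722,308)
for u,v in((a,b),(c,d),(a,c),(b,d)): print(np.linalg.norm(u-v).round(3),np.degrees(np.arctan2(*(v-u)[::-1])).round(2))
print((a+b+c+d)/4)
for n,r in dict(rib=(.5225,.0485),bay=(.5615,-.1465),pe=(.5305,-.145)).items(): print(n,w2b(r).round(3))
for q in [(0,135),(0,110),(0,-80),(-20,40)]: print(q,b2w(np.array(q)/1000).round(4))
E
```

```text
0.403 -79.87
0.401 -79.37
0.164 -170.7
0.161 -171.23
[ 0.53835665 -0.05415735]
rib [0.003 0.102]
bay [ 0.006 -0.097]
pe [-0.024 -0.09 ]
(0, 135) [0.5141 0.0804]
(0, 110) [0.5185 0.0558]
(0, -80) [ 0.5522 -0.1312]
(-20, 40) [ 0.5112 -0.0167]
```

>>> {"api": "servo_tool", "payload": {
  "motion": [
    [0.56,-0.77,0,0,0,0.305,-1],
    [0.56,-0.77,0,0,0,0.305,-1],
    [0.56,-0.77,0,0,0,0.305,-1],
    [0.56,-0.77,0,0,0,0.305,-1],
    [0.56,-0.77,0,0,0,0.305,-1],
    [0.56,-0.77,0,0,0,0.305,-1],
    [0.56,-0.77,0,0,0,0.305,-1],
    [0.56,-0.77,0,0,0,0.305,-1],
    [0.56,-0.77,0,0,0,0.305,-1],
    [0.56,-0.77,0,0,0,0.305,-1],
    [0.56,-0.77,0,0,0,0.305,-1],
    [0.56,-0.77,0,0,0,0.305,-1],
    [0.56,-0.77,0,0,0,0.305,-1],
    [0.56,-0.77,0,0,0,0.305,-1],
    [0.56,-0.77,0,0,0,0.305,-1],
    [0.56,-0.77,0,0,0,0.305,-1],
    [0.56,-0.77,0,0,0,0.305,-1],
    [0.56,-0.77,0,0,0,0.305,-1],
    [0.56,-0.77,0,0,0,0.305,-1],
    [0.56,-0.77,0,0,0,0.305,-1]
  ],
  "newtons": 20
}}

```text
t: 2.87
tool_pos: [0.512, 0.0844, 0.2315]
tool_rot: [[0.0, -0.178, 0.984], [0.0, 0.984, 0.178], [-1.0, 0.0, 0.0]]
force: [0.1, 1.4, 0.0]
width: 0.003
```

>>> {"api": "servo_tool", "payload": {
  "motion": [
    [0,0,-0.9,0,0,0,-1],
    [0,0,-0.9,0,0,0,-1],
    [0,0,-0.9,0,0,0,-1],
    [0,0,-0.9,0,0,0,-1],
    [0,0,-0.8,0,0,0,-1],
    [0,0,-0.7,0,0,0,-1],
    [0,0,0,0,0,0,-1]
  ]
}}

```text
t: 3.45
tool_pos: [0.5077, 0.0855, 0.0743]
tool_rot: [[-0.008, -0.177, 0.984], [-0.0, 0.984, 0.177], [-1.0, 0.001, -0.008]]
force: [-1.0, 0.0, 0.3]
width: -0.003
```

Run:
```python
from h import *
im=snap("side","s1")
c=cv2.cvtColor(im,cv2.COLOR_RGB2BGR)[200:380,230:450]
cv2.imwrite("pics/s1c.png",cv2.resize(c,None,fx=3,fy=3,interpolation=cv2.INTER_CUBIC))
r=bot.tip_of("side","cover_rib")[:1];print([ (x["score"],w2b(ray("side",x["position"],.08)).round(4)) for x in r])
s=bot.get_state();print(w2b(s["tool_pos"]).round(4),s["tool_pos"])
```

```text
[(0.66, array([0.0106, 0.1084]))]
[-0.0025  0.1408] [0.51059235 0.08565075 0.07813838]
```

View pics/s1c.png

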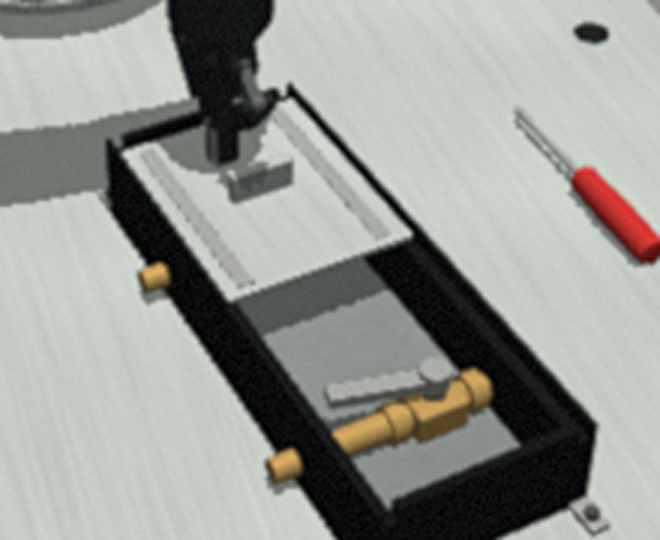

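Finger is behind the rib on its +y side (crop (222,155); rib (262,180)), a little toward −x. I'll shift it and push.

>>> {"api": "servo_tool", "payload": {
  "motion": [
    [0.27,0.05,-0.05,0,0,0,-1],
    [0.036,-0.2,0,0,0,0,-1],
    [0.036,-0.2,0,0,0,0,-1],
    [0.036,-0.2,0,0,0,0,-1],
    [0.036,-0.2,0,0,0,0,-1],
    [0.05,-0.3,0,0,0,0,-1],
    [0.08,-0.45,0,0,0,0,-1],
    [0.08,-0.45,0,0,0,0,-1],
    [0.08,-0.45,0,0,0,0,-1],
    [0.08,-0.45,0,0,0,0,-1],
    [0.08,-0.45,0,0,0,0,-1],
    [0.08,-0.45,0,0,0,0,-1],
    [0.08,-0.45,0,0,0,0,-1],
    [0.08,-0.45,0,0,0,0,-1],
    [0.08,-0.45,0,0,0,0,-1],
    [0.08,-0.45,0,0,0,0,-1],
    [0.054,-0.3,0,0,0,0,-1],
    [0.054,-0.3,0,0,0,0,-1],
    [0.054,-0.3,0,0,0,0,-1],
    [0,0,0,0,0,0,-1]
  ]
}}

```text
t: 5.22
tool_pos: [0.5543, -0.1103, 0.0767]
tool_rot: [[-0.0, -0.175, 0.984], [-0.002, 0.984, 0.175], [-1.0, -0.002, -0.001]]
force: [0.9, -0.6, 0.0]
width: 0.005
```

Run:
```python
from h import *
im=snap("side","s2")
c=cv2.cvtColor(im,cv2.COLOR_RGB2BGR)[200:400,230:450]
cv2.imwrite("pics/s2c.png",cv2.resize(c,None,fx=3,fy=3,interpolation=cv2.INTER_CUBIC))
for n,z in(("cover_rib",.08),("marked_end",.046),("marked_pivot",.046)):
    print(n,[ (round(x["score"],2),np.round(x["position"]),w2b(ray("side",x["position"],z)).round(4)) for x in bot.tip_of("side",n)[:3]])
s=bot.get_state();print(w2b(s["tool_pos"]).round(4),s["tool_pos"],s["force"],s["t"])
```

```text
cover_rib [(0.95, array([359., 310.]), array([ 0.0084, -0.075 ]))]
marked_end [(0.74, array([301., 274.]), array([-0.028 ,  0.1137]))]
marked_pivot [(0.91, array([325., 269.]), array([0.0262, 0.1017]))]
[ 0.0057 -0.0573] [ 0.55374419 -0.10790041  0.07656462] [ 0.75541624 -0.21785043 -0.30675849] 5.4167
```

View pics/s2c.png

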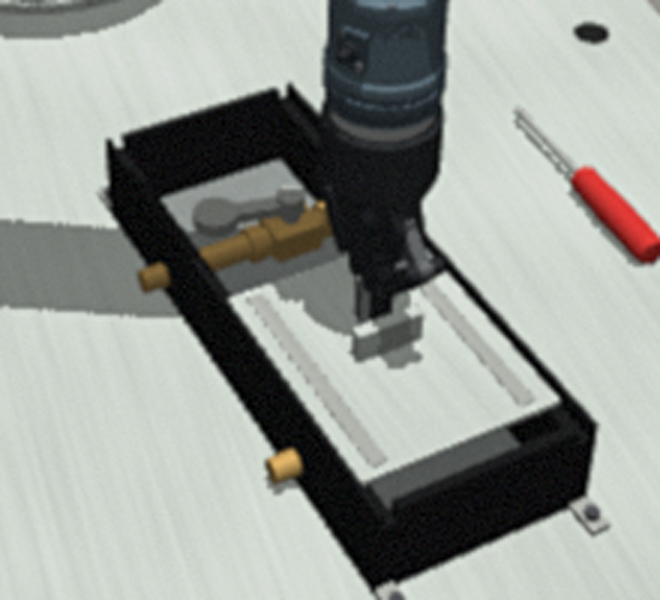

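Rib is at about y −75 mm and the cover is still ~30 mm short. The marked handle is revealed: disc at crop (213,215), angle ≈0.22 rad. I'll finish the push, draw back and lift.

>>> {"api": "servo_tool", "payload": {
  "motion": [
    [0.036,-0.2,0,0,0,0,-1],
    [0.036,-0.2,0,0,0,0,-1],
    [0.036,-0.2,0,0,0,0,-1],
    [0.036,-0.2,0,0,0,0,-1],
    [0.036,-0.2,0,0,0,0,-1],
    [0,0,0,0,0,0,-1],
    [0,0,0,0,0,0,-1]
  ]
}}

```text
t: 6.0
tool_pos: [0.5586, -0.1359, 0.0765]
tool_rot: [[-0.001, -0.178, 0.984], [0.005, 0.984, 0.178], [-1.0, 0.006, -0.0]]
force: [-2.3, 8.4, 2.6]
width: 0.003
```

Run:
```python
from h import *
snap("side","s3")
for n,z in(("cover_rib",.08),("marked_end",.046),("marked_pivot",.046)):
    print(n,[ (round(x["score"],2),w2b(ray("side",x["position"],z)).round(4)) for x in bot.tip_of("side",n)[:2]])
s=bot.get_state();p=s["tool_pos"];print(w2b(p).round(4),p,s["force"],s["t"])
print("to (-32,48):",((b2w([-.032,.048])-p[:2])/.03).round(2))
P=np.array([.025,.1]);T=lambda th,g:b2w(P+.058*np.array([-np.cos(th),np.sin(th)])-(.0315+g)*np.array([np.sin(th),np.cos(th)]))
q=b2w([-.032,.048])
print("approach",((T(.18,.002)-q)/.03).round(2))
ths=np.arange(.18,1.63,.08);w=[T(t,.0) for t in ths]
print(len(ths),(np.diff(w,axis=0)/.03).round(2).tolist(),ths[-1])
```

```text
cover_rib [(0.85, array([-0.0037, -0.1069])), (0.45, array([-0.02  ,  0.4629]))]
marked_end [(0.89, array([-0.0348,  0.1115]))]
marked_pivot [(0.61, array([0.0304, 0.0944])), (0.26, array([0.2316, 0.0119]))]
[ 0.0055 -0.0858] [ 0.55861175 -0.13596118  0.07650262] [-1.52599815  7.83090582  2.54817982] 6.2
to (-32,48): [-2.02  4.17]
approach [-0.37  0.93]
19 [[-0.08, 0.16], [-0.06, 0.16], [-0.05, 0.17], [-0.04, 0.17], [-0.02, 0.17], [-0.01, 0.18], [0.0, 0.18], [0.02, 0.17], [0.03, 0.17], [0.05, 0.17], [0.06, 0.17], [0.07, 0.16], [0.09, 0.15], [0.1, 0.15], [0.11, 0.14], [0.12, 0.13], [0.13, 0.12], [0.14, 0.11]] 1.6200000000000003
```

Cover is at its stop (rib ≈ −107 mm, 8 N reaction). Next: back off, go to the free space beside the handle and go down.

>>> {"api": "servo_tool", "payload": {
  "motion": [
    [-0.04,0.2,0,0,0,0,-1],
    [-0.06,0.3,0.2,0,0,0,-1],
    [-0.1,0.3,0.4,0,0,0,-1],
    [-0.26,0.5,0.4,0,0,-0.4,-1],
    [-0.3,0.55,0,0,0,-0.4,-1],
    [-0.3,0.55,0,0,0,-0.4,-1],
    [-0.3,0.55,0,0,0,-0.4,-1],
    [-0.3,0.55,0,0,0,-0.4,-1],
    [-0.26,0.47,0,0,0,-0.25,-1],
    [-0.1,0.2,0,0,0,0,-1],
    [0,0,0,0,0,0,-1],
    [0,0,-0.5,0,0,0,-1],
    [0,0,-0.5,0,0,0,-1],
    [0,0,-0.5,0,0,0,-1],
    [0,0,-0.5,0,0,0,-1],
    [0,0,-0.05,0,0,0,-1],
    [0,0,0,0,0,0,-1]
  ]
}}

```text
t: 7.62
tool_pos: [0.4988, -0.0133, 0.045]
tool_rot: [[-0.001, 0.002, 1.0], [-0.0, 1.0, -0.002], [-1.0, -0.0, -0.001]]
force: [-0.0, -1.3, 0.3]
width: -0.002
```

Run:
```python
from h import *
im=snap("side","s4")
c=cv2.cvtColor(im,cv2.COLOR_RGB2BGR)[200:400,230:450]
cv2.imwrite("pics/s4c.png",cv2.resize(c,None,fx=3,fy=3,interpolation=cv2.INTER_CUBIC))
s=bot.get_state();print(w2b(s["tool_pos"]).round(4),s["tool_pos"],s["tool_rot"][0],s["force"],s["t"])
```

```text
[-0.031   0.0454] [ 0.49946491 -0.01332391  0.04579459] [3.94648072e-04 2.18479087e-03 9.99997535e-01] [0.59785616 0.0816936  0.29163755] 7.6667
```

View pics/s4c.png

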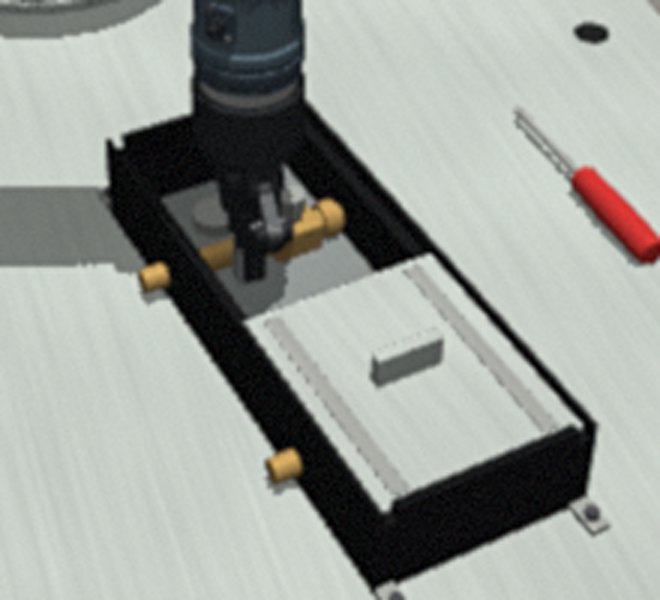

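Cover is flat at the −y end. The finger is in the bay at crop (253,265), on the −y side of the handle and over clear floor. Now approach and start the arc.

>>> {"api": "servo_tool", "payload": {
  "motion": [
    [-0.11,0.27,0,0,0,0,-1],
    [-0.11,0.27,0,0,0,0,-1],
    [-0.1,0.25,0,0,0,0,-1],
    [-0.09,0.26,0,0,0,0,-1],
    [-0.08,0.16,0,0,0,-1,-1],
    [-0.06,0.16,0,0,0,-1,-1],
    [-0.05,0.17,0,0,0,-1,-1],
    [-0.04,0.17,0,0,0,-1,-1],
    [-0.02,0.17,0,0,0,-1,-1],
    [-0.01,0.18,0,0,0,-1,-1],
    [0,0.18,0,0,0,-1,-1],
    [0.02,0.17,0,0,0,-1,-1],
    [0.03,0.17,0,0,0,-1,-1],
    [0,0,0,0,0,0,-1]
  ]
}}

```text
t: 8.83
tool_pos: [0.479, 0.066, 0.0455]
tool_rot: [[-0.001, 0.66, 0.751], [0.0, 0.751, -0.66], [-1.0, -0.001, -0.001]]
force: [-1.6, 0.9, 2.6]
width: 0.002
```

Run:
```python
from h import *
im=snap("side","s5")
c=cv2.cvtColor(im,cv2.COLOR_RGB2BGR)[200:400,230:450]
cv2.imwrite("pics/s5c.png",cv2.resize(c,None,fx=3,fy=3,interpolation=cv2.INTER_CUBIC))
for cm in("side","top"):
  if cm=="top":bot.read_camera("top")
  print(cm,[(round(x["score"],2),w2b(ray(cm,x["position"],.046)).round(4)) for x in bot.tip_of(cm,"marked_end")[:2]])
s=bot.get_state();print(w2b(s["tool_pos"]).round(4),s["tool_pos"],s["tool_rot"][0],s["force"],s["t"])
```

```text
side [(0.5, array([-0.0166,  0.1374]))]
top []
[-0.0363  0.126 ] [0.47999745 0.0650499  0.04548069] [4.75433114e-05 6.59268963e-01 7.51907197e-01] [-2.17531804  0.22224661  1.16999868] 9.0333
```

View pics/s5c.png

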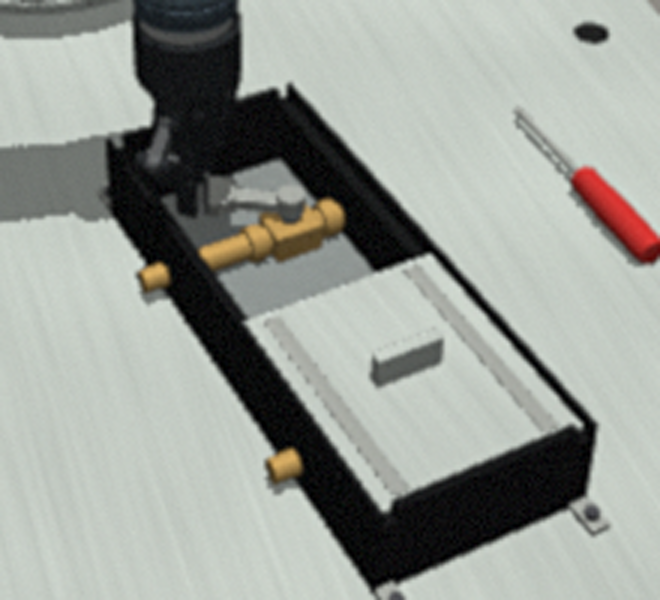

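The handle is turning, the disc on the finger's pushing face (crop (215,190)), angle ~0.75. Continue the arc.

>>> {"api": "servo_tool", "payload": {
  "motion": [
    [0.05,0.17,0,0,0,-1,-1],
    [0.06,0.17,0,0,0,-1,-1],
    [0.07,0.16,0,0,0,-1,-1],
    [0.09,0.15,0,0,0,-1,-1],
    [0.1,0.15,0,0,0,-1,-1],
    [0.11,0.14,0,0,0,-1,-1],
    [0.12,0.13,0,0,0,-1,-1],
    [0.13,0.12,0,0,0,-1,-1],
    [0.1,0,0,0,0,0,-1],
    [0,0,0,0,0,0,-1]
  ]
}}

```text
t: 9.87
tool_pos: [0.5035, 0.1025, 0.0453]
tool_rot: [[-0.003, 0.978, 0.21], [0.005, 0.21, -0.978], [-1.0, -0.002, -0.005]]
force: [-6.2, 6.6, 7.3]
width: 0.002
```

Run:
```python
from h import *
im=snap("side","s6")
c=cv2.cvtColor(im,cv2.COLOR_RGB2BGR)[200:400,230:450]
cv2.imwrite("pics/s6c.png",cv2.resize(c,None,fx=3,fy=3,interpolation=cv2.INTER_CUBIC))
for cm in("side","top"):
  if cm=="top":bot.read_camera("top")
  print(cm,[(round(x["score"],2),w2b(ray(cm,x["position"],.046)).round(4)) for x in bot.tip_of(cm,"marked_end")[:2]])
s=bot.get_state();print(w2b(s["tool_pos"]).round(4),s["tool_pos"],s["tool_rot"][0],s["force"],s["t"])
```

```text
side [(0.7, array([0.0034, 0.1551]))]
top []
[-0.0065  0.1584] [0.50352606 0.10224044 0.04535088] [-0.0025971   0.97777061  0.20966135] [-5.73761545  6.8627304   5.73205532] 10.0667
```

View pics/s6c.png

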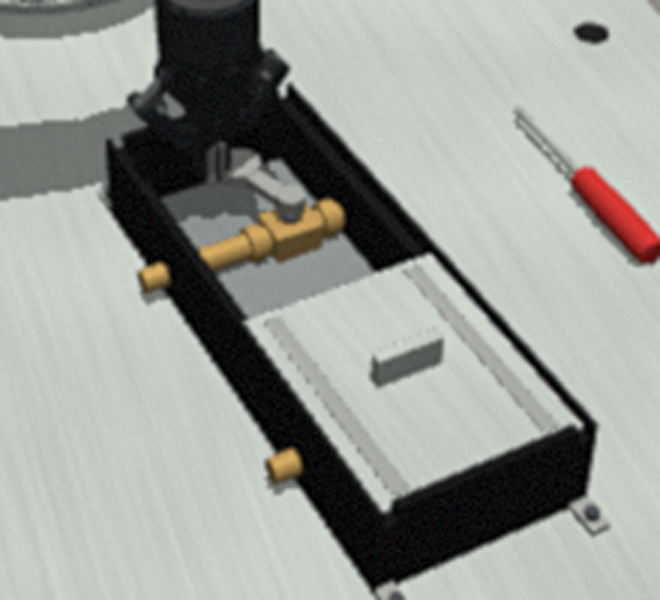

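Handle is at ~1.3–1.4 rad (disc at crop (247,168)). The tip is slightly high on the disc, giving an upward force of 6 N. Nothing is below this spot, so I'll back off a little, lower 12 mm and push on.

>>> {"api": "servo_tool", "payload": {
  "motion": [
    [-0.16,-0.03,0,0,0,0,-1],
    [-0.1,-0.02,-0.2,0,0,0,-1],
    [0,0,-0.2,0,0,0,-1],
    [0,0,0,0,0,0,-1],
    [0.1,0.018,0,0,0,0,-1],
    [0.1,0.018,0,0,0,0,-1],
    [0.1,0.018,0,0,0,0,-1],
    [0.1,0.018,0,0,0,0,-1],
    [0.1,0.018,0,0,0,0,-1],
    [0,0,0,0,0,0,-1],
    [0,0,0,0,0,0,-1]
  ]
}}

```text
t: 10.98
tool_pos: [0.516, 0.1082, 0.0423]
tool_rot: [[0.01, 0.977, 0.212], [0.015, 0.212, -0.977], [-1.0, 0.013, -0.012]]
force: [-21.1, 16.4, 65.4]
width: -0.0
```

Run:
```python
from h import *
im=snap("side","s7")
print([(round(x["score"],2),np.round(x["position"]),w2b(ray("side",x["position"],.046)).round(4)) for x in bot.tip_of("side","marked_end")[:2]])
s=bot.get_state();print(w2b(s["tool_pos"]).round(4),s["tool_pos"],s["tool_rot"][0],s["force"],s["t"])
```

```text
[(0.57, array([315., 255.]), array([0.0312, 0.1581]))]
[0.0068 0.162 ] [0.51601022 0.10813638 0.04236326] [0.01049008 0.97717019 0.21219889] [-21.73910863  16.12065877  65.18987277] 11.0833
```

Unexpected vertical load of 65 N: something blocks the lowering. I'll undo it now.

>>> {"api": "servo_tool", "payload": {
  "motion": [
    [0,0,0.3,0,0,0,-1],
    [0,0,0.1,0,0,0,-1],
    [0,0,0,0,0,0,-1]
  ]
}}

```text
t: 11.33
tool_pos: [0.514, 0.1014, 0.0468]
tool_rot: [[0.004, 0.978, 0.208], [-0.0, 0.208, -0.978], [-1.0, 0.004, 0.001]]
force: [-0.7, 0.1, 0.3]
width: -0.002
```

Run:
```python
from h import *
im=snap("side","s8")
c=cv2.cvtColor(im,cv2.COLOR_RGB2BGR)[150:330,230:430]
cv2.imwrite("pics/s8c.png",cv2.resize(c,None,fx=4,fy=3.3,interpolation=cv2.INTER_CUBIC))
s=bot.get_state();print(w2b(s["tool_pos"]).round(4),s["tool_pos"],s["tool_rot"][0],s["force"],s["ft_torque"],s["t"])
```

```text
[0.0027 0.1557] [0.5130996  0.10120654 0.04562077] [0.00189125 0.9782215  0.20755511] [0.33655442 0.24612217 0.12259397] [-0.06382311 -0.00118954 -0.00775311] 11.3833
```

View pics/s8c.png

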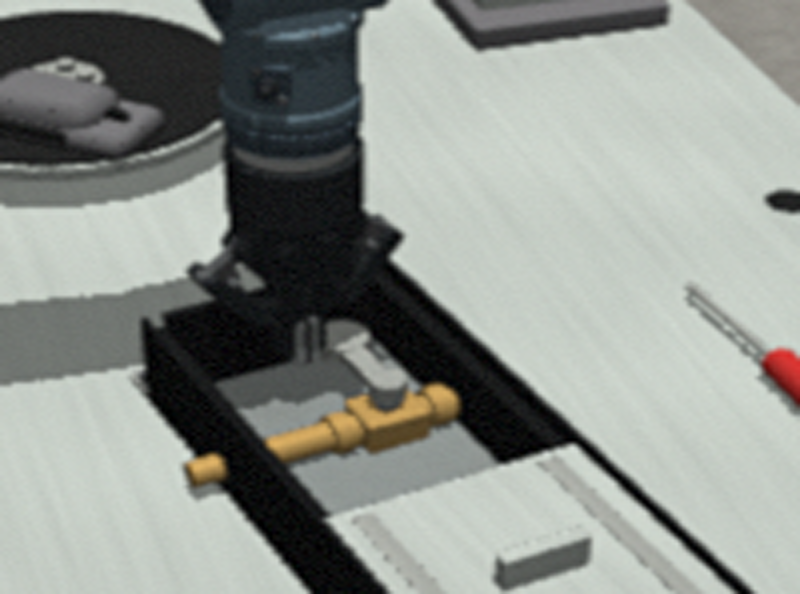

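Contact is gone and forces are ~0. The handle appears square across (pivot (390,385), disc (350,340)). I'll draw off toward −x, lift clear and check.

>>> {"api": "servo_tool", "payload": {
  "motion": [
    [-0.2,-0.035,0,0,0,0,-1],
    [-0.2,-0.035,0,0,0,0,-1],
    [0,0,0.5,0,0,0,-1],
    [0,0,0.9,0,0,0,-1],
    [0,0,0.9,0,0,0,-1],
    [0,0,0.9,0,0,0,-1],
    [-0.3,0,0.9,0,0,0,-1],
    [-0.7,0,0.9,0,0,0,-1],
    [-0.9,0.3,0.5,0,0,0,-1],
    [-0.9,0.5,0,0,0,0,-1],
    [-0.5,0.9,0,0,0,0,-1],
    [-0.3,0.9,0,0,0,0,-1],
    [0,0.9,0,0,0,0,-1],
    [0,0,0,0,0,0,-1]
  ]
}}

```text
t: 12.55
tool_pos: [0.3909, 0.2072, 0.2094]
tool_rot: [[-0.001, 0.977, 0.212], [0.001, 0.212, -0.977], [-1.0, -0.001, -0.002]]
force: [0.4, 0.4, 0.2]
width: 0.002
```

Run:
```python
from h import *
im=snap("side","s9")
c=cv2.cvtColor(im,cv2.COLOR_RGB2BGR)[215:335,250:410]
cv2.imwrite("pics/s9c.png",cv2.resize(c,None,fx=5,fy=5,interpolation=cv2.INTER_CUBIC))
snap("top","t9")
for cm in("side","top"):
  for n,z in(("cover_rib",.08),("marked_end",.046),("marked_pivot",.046)):
    print(cm,n,[(round(x["score"],2),np.round(x["position"]),w2b(ray(cm,x["position"],z)).round(4)) for x in bot.tip_of(cm,n)[:1]])
for th in(1.3,1.43,1.57): print(th,((proj("side",[*b2w([.025-.058*np.cos(th),.1+.058*np.sin(th)]),.052])-[250,215])*5).round())
print("piv",((proj("side",[*b2w([.025,.1]),.052])-[250,215])*5).round())
s=bot.get_state();print(s["tool_pos"],s["force"],s["t"])
for n in("mouse","driver","oil_jar","thumb_knob"):print(n,[np.round(x["position"]) for x in bot.tip_of("top",n)[:1]])
```

```text
side cover_rib [(0.65, array([364., 317.]), array([ 0.0068, -0.097 ]))]
side marked_end [(0.74, array([314., 257.]), array([0.0257, 0.1524]))]
side marked_pivot [(0.98, array([327., 269.]), array([0.0307, 0.1006]))]
top cover_rib [(0.93, array([389., 241.]), array([-0.0089, -0.1069]))]
top marked_end [(0.53, array([297., 248.]), array([0.0303, 0.1626]))]
top marked_pivot [(0.87, array([316., 241.]), array([0.0386, 0.1021]))]
1.3 [285. 205.]
1.43 [298. 198.]
1.57 [313. 192.]
piv [373. 264.]
[0.39249437 0.20358883 0.21011677] [ 0.6159344  -0.67448242  0.1914047 ] 12.95
mouse [array([192., 283.])]
driver [array([317., 171.])]
oil_jar [array([471., 284.])]
thumb_knob [array([464., 218.])]
```

View pics/s9c.png

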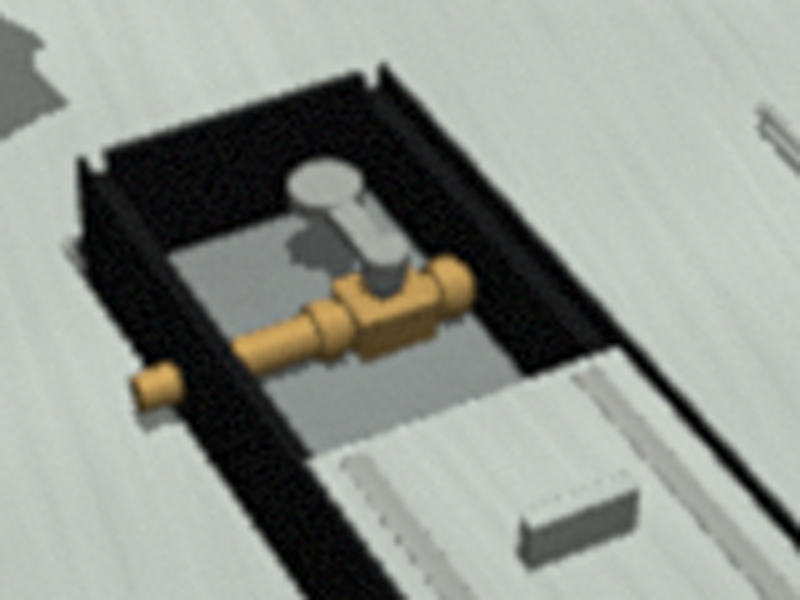

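Checks: with the measured frame, the disc at 1.57 rad should sit at crop ≈(318,186); it shows at (325,184). The bar also runs parallel to the walls. The cover is flat at its end stop and the bystanders are unmoved.

```bash
python3 -c "
from workcell import bot
print(bot.job_done())"
```

```text
the job is handed in; nothing more can be done
None
```

I slid the cover along the box to its other end and pushed the marked valve handle clockwise until it was square across its pipe. I then drew the arm back and handed the job in at about 13 s. One check is in doubt: a 65 N vertical load that may have broken the 40 N limit.

- **Cover:** the rib sits at about box y −97 mm (side camera) to −107 mm (top camera), so within 10 mm of the middle of the plain half. It met its stop with about 8 N and lies flat.
- **Handle:** in the last picture the bar runs parallel to the walls, and the disc is where 1.57 rad predicts. The network detections disagree slightly, giving 1.43 to 1.48 rad, which I put down to their few-millimetre error. The low end is right at the 1.43 limit.
- **Bystanders:** the mouse, driver and thumb knob moved no more than 3 pixels in the top view. The oil jar detection shifted 7 pixels (roughly 20 mm), but the arm was never near it, so I take that as detection noise. I didn't re-measure the plain handle, which is under the cover and which the arm never touched.
- **65 N load:** near the end of the handle push I lowered the tool 12 mm and the vertical force rose to about 65 N. I reversed at once and the force returned to zero. I couldn't tell what touched. It stayed below the 120 N wrist limit, but if the gripper's body made the contact, it passed the 40 N limit.

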